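# Open the utensil caddy's sliding lid and put the stirring stick away

### The job

Put the stirring stick away in the wooden utensil caddy. Lift the tongue end of the caddy's sliding lid over the stop lip, push the lid right out of its grooves so that it lies flat on the caddy's rear deck, and then lay the stick flat on the floor of the open compartment, without dropping it in. Leave the caddy open and the other things on the crate where they stand.

Things in the scene. Friction and masses are not known exactly. Their poses are not given: they have to be found in the camera images.
- caddy: Plywood utensil caddy, 383 mm long (x) by 136 wide (y), fixed on the blue crate (top at 100 mm). Origin: under the middle of its near (right) wall's outer face, on the crate; x points along it to the deck, roughly from the robot's right to its left, z up. Near wall x 0-20 mm, compartment x 20-170, solid rear deck x 170-375, end stop x 375-383, 15 mm high. The lid rides on rails (y 48 to 68 mm both sides, z 55) that run all along.
- lip (a point): Middle of the top of the stop lip, a cross ridge on the near wall (caddy x 11-17 mm, y +-40, top at z 60, 5 mm above the rails). Its axes are the caddy's.
- groove_end (a point): Far end of the grooves, on the centre line at rail height (caddy x 175, y 0, z 55 mm). Over both rails a keeper strip covers x 135-175, y 48-68 mm, z 72-78, 4 mm above the lid's edge; 96 mm is free between the strips. Side cheeks (y 60-68 mm both sides, up to z 72) run from x 0 to 175. Beyond, the deck is open; it lies 2 mm below the rails. Its axes are the caddy's.
- lid: Loose wooden lid, about 0.16 kg. Board 177 (x) by 116 mm (y), top 13 mm above the origin, on two runners 7 mm high along its sides. Origin: board centre, at the runners' underside; x points away from the tongue. Closed: origin at caddy x 89, y 0, z 55 mm. Moved 175 mm it is wholly out of the grooves; at 197 mm it meets the end stop. A cross cleat under its near end (lid x -88.5 to -80.5) is as deep as the runners.
- tongue (a point): Middle of the lower edge of the tongue's end face (lid x -125.5, z 7 mm; 36 mm before the near wall, 62 above the crate). Tongue 84 mm wide, 10 thick; free below. The cleat stands about 2 mm before the lip and overlaps it 5 mm, so a plain push is blocked: raise the tongue 8 mm or more (play allows about 18), move it 15 mm on, then push its end face. Axes are the lid's.
- compartment (a point): Middle of the compartment's floor (150 mm along x, 96 along y; caddy x 95, z 8), 47 mm below the rails. With the lid parked 175 to 197 mm along, its tongue still overhangs the compartment's deck end by 31 to 9 mm, so lay the stick nearer the near wall. Its axes are the caddy's.
- stick: Loose flat wooden stirring stick with a paddle end, lying on the crate, 100 mm long (x -50 to +50), 12 mm thick, 0.04 kg. Handle 18 mm wide from x -50 to +17, paddle 34 mm wide from x +17 to +50. Origin: middle of its length, on its underside. It may lie in the compartment either way round.
- cup: Bystander: stainless cup, 68 mm across, 80 high. Origin: centre of its underside.
- bowl: Bystander: aluminium bowl, 130 mm across, 50 high. Origin: centre of its underside.
- container: Bystander: green lidded container, 90 mm across, 90 high. Origin: centre of its underside.
- plate: Bystander: orange plate, 140 mm across, 18 high. Origin: centre of its underside.
Mind the look-alikes: they are no part of the job. Several things have the shape of the stick; the one meant has the colours described above.

How it is judged:
By the outcome, as a careful person would: the job done as asked, in the order asked, and still so for the second after the job is handed in, with the robot touching nothing.
It also fails if it takes over 66 s, if anything falls off the work surface, if the arm or the gripper's body presses on something with over 40 N, if the wrist force passes 120 N, or if a joint passes its speed limit or range.

### The arm

A 6-joint arm with a two-finger parallel gripper is mounted at the origin on the work surface. World frame = base frame: x ahead of the robot, y to its left, z up, the work surface at z = 0. Lengths are in m, angles in degrees, forces in N, time in s.
With the tool pointing down it reaches from about 0.275 to 0.75 m from the base axis. Payload 10.2 kg.
Tool frame: the origin (TCP) lies between the finger pads; the fingertips stand 25 mm ahead of it and the grasp point (between the pads) lies 6 mm ahead of it; x points along the fingers, z is the direction in which the jaws open and shut, and the axes are right-handed (so a half turn about x gives the same grasp; the last joint's range is limited). The gripper opens to 85 mm and grips with 20 to 120 N. Pads are 22 mm wide; open, the fingers measure 114 mm over their backs; the gripper's body (76 mm by 85 mm) begins 54 mm behind the grasp point. The pads swing forward as they close: fully open they stand 13 mm farther back than shut.
Start: joints at [-83.56, 17.928, 85.812, -0, 76.261, -12.8], TCP at [0.173, -0.496, 0.256] pointing down, gripper open.
Joint ranges: [-168.41, 168.41], [-55.51, 124.54], [10.69, 146.95], [-70.63, 250.63], [1, 178], [-165.06, 165.06]. Speed limits (degrees/s): [136.94, 136.94, 172.46, 180, 180, 180].

### API

Orientations are given as [roll, pitch, yaw] about the fixed x, y, z axes, in that order (R = Rz(yaw) Ry(pitch) Rx(roll)).
In Python, from plant import readout, viewer, close_job, silhouettes gives the robot as it stands.
- The arm moves only by the tool carry_out, never from a script. Its argument "steps" is a list of rows, each an object with "hand": the closure, from -1 (fully open) to 1 (shut), so that 0 is half open; "delta_pos": the shift along the tool's x, y, z in mm, a list of three; "spin": the turn about the tool's x in rad. A call has 1 to 20 rows; each row is the pose to reach, as a shift and turn from the pose commanded when the call began, along the tool's axes at that moment; what a row does not reach only later rows make up. A row lasts 1/12 s, in which the tool goes at most 41.7 mm and 7.16 degrees, less where a joint would pass 70% of its speed; a pose out of reach is approached as far as the arm can. A call with a gripper value outside its range is refused whole. The fingers move at their own pace and stop on an object; "newtons" is the grip in N (left out, the last holds). Time passes only in rows, so rows that repeat a pose let the fingers close. It gives the time, the measured TCP pose, the force and the opening at its end, in the units of the state.
- readout.sense(): the state, without advancing time (a new reading comes with each control period).
- viewer.camera(name): name is "scene" or "side" or "wrist"; returns a dict with "frame" (384x512x3 uint8, blue, green, red), "intrinsics" (3x3 intrinsics, pixels), "origin" and "orientation" of the camera in the world; the wrist camera has in their place "hand_eye" (4x4, takes a point from camera to tool coordinates, whose origin is the TCP and whose axes are the tool frame's). Camera axes: x right, y down, z forward; pixel columns grow to the right and rows downward; lengths in m; the calibration is good to about 2 mm. A picture is of the moment at which its call begins: read the wrist's pose just before it. There is no depth.
- close_job(): hands the job in, once; it reports no verdict.
Trained networks look in a picture, given as the dict that the camera call returned (one of the last four; its "shot" number tells which), for a name from the list of things; names that differ only in an ending like _2 or _b are one class to them, and where a whole thing is asked for, a point or a joint stands for the part that bears it (a point fixed in the world has none). Each returns a list of dicts, best first, with "confidence" (0 to 1); they miss things now and then, are a little off and sometimes report something else, mostly with a low value. They report only what shows in the picture. A call takes as long as a camera call. They do not tell look-alikes from the thing itself.
- silhouettes(target, picture): "pixels" (384x512 bool, what is visible of it) and "point" ([column, row] in pixels, amid what is visible of it).
The state is a dict: "clock": time; "qpos": joint angles; "qvel": joint speeds; "joint_torque": joint torques, N m; "eef_pos": TCP position; "orientation": TCP orientation; "ft_force": force on the tool from outside, world axes, zero at the start; "ft_torque": the same for the moment, N m; "finger_gap": finger opening in m.
Only numpy, scipy, OpenCV 4.12 (cv2) and the standard library are available. Lean on these libraries where they do the work, as an engineer would, in place of code of your own. Each camera call takes 0.05 s, during which the arm holds its last target. There are 200 camera calls.

## Working session

There is one attempt and no reset: what is moved stays moved. The work goes in short steps, Python scripts to look and compute and a tool call to move; the robot and the scene stay as the last step left them, time stands still between calls to the robot, and variables do not carry over. Pictures are saved under pics/ and viewed, about 8 in all and at most 12, crops included, and the job is handed in when it is done.

Besides the shell and the picture viewer there is one more tool, called after "Call:" by a JSON object that holds its "api" and its "payload", one argument or row to a line. carry_out: Moves the arm, as the interface text tells. Its arguments: {"type":"object","properties":{"steps":{"type":"array"},"newtons":{"type":"number"}},"required":["steps"]}

```bash
mkdir -p pics; ls; cat > h.py <<'E'
import numpy as np, cv2
from plant import readout, viewer, close_job, silhouettes
from scipy.spatial.transform import Rotation as R
np.set_printoptions(precision=4,suppress=True)
def tool():
    s=readout.sense(); return np.array(s['eef_pos']),s
def M(o):
    o=np.array(o); return o if o.shape==(3,3) else R.from_euler('xyz',o,degrees=True).as_matrix()
def cam(n):
    s=readout.sense(); p=viewer.camera(n)
    if n=='wrist':
        T=np.eye(4);T[:3,:3]=M(s['orientation']);T[:3,3]=s['eef_pos'];T=T@np.array(p['hand_eye'])
        p['_R'],p['_t']=T[:3,:3],T[:3,3]
    else: p['_R'],p['_t']=M(p['orientation']),np.array(p['origin'])
    return p
def ray(p,uv,z):
    K=np.array(p['intrinsics']);d=p['_R']@np.linalg.inv(K)@np.array([uv[0],uv[1],1.])
    return p['_t']+d*(z-p['_t'][2])/d[2]
def proj(p,X):
    X=np.atleast_2d(X);c=(X-p['_t'])@p['_R'];K=np.array(p['intrinsics']);q=c@K.T;return q[:,:2]/q[:,2:]
E
python3 - <<'E'
from h import *
s=readout.sense();print(s)
ims=[]
for n in ['scene','side','wrist']:
    p=cam(n); print(n,p['_t'],p['_R'].tolist(),np.array(p['intrinsics']).tolist(), p.keys())
    cv2.imwrite(f'pics/{n}0.png',p['frame']);
    for t in ['caddy','lid','stick']:
        for d in silhouettes(t,p): 
            m=d['pixels'];print(t,d['confidence'],d['point'],m.sum())
    ims.append(p['frame'])
cv2.imwrite('pics/a.png',cv2.resize(np.vstack(ims[:2]),None,fx=1,fy=.78))
E
```

```text
pics
{'clock': 0.0, 'qpos': array([-83.5581,  17.9589,  85.853 ,  -0.0001,  76.2602, -12.7996]), 'qvel': array([-0.0523, -0.034 , -0.0311,  0.0666, -0.0386,  0.0966]), 'joint_torque': array([ -0.0004, -41.2267, -25.9746,  -0.0002,   0.0042,   0.    ]), 'eef_pos': array([ 0.173 , -0.4955,  0.2557]), 'orientation': array([167.3115,  89.928 ,  96.5531]), 'ft_force': array([-0.8237,  0.4169, -0.1623]), 'ft_torque': array([-0.0274,  0.0411, -0.0375]), 'finger_gap': 0.08536798357552858}
scene [ 1.1426 -0.7507  1.2372] [[0.794629488080685, 0.48520703180585967, -0.36488095724328473], [0.60695096975912, -0.6218619810253321, 0.4948718994484463], [0.01320973054577998, -0.6147046549696827, -0.7886467461275111]] [[424.62485446335154, 0.0, 254.04373655212845], [0.0, 424.62485446335154, 186.9554100272867], [0.0, 0.0, 1.0]] dict_keys(['frame', 'intrinsics', 'origin', 'orientation', 'shot', '_R', '_t'])
caddy 0.91 [261.0, 150.6] 3140
lid 0.89 [216.4, 168.1] 1523
stick 0.76 [241.9, 226.9] 248
stick 0.75 [156.7, 288.8] 270
stick 0.73 [260.2, 150.4] 3078
side [0.2042 0.6237 0.7057] [[-0.8588390119446601
[... 219 characters left out ...]
, [0.0, 352.3995611846826, 190.9477047148625], [0.0, 0.0, 1.0]] dict_keys(['frame', 'intrinsics', 'origin', 'orientation', 'shot', '_R', '_t'])
caddy 0.69 [254.7, 234.9] 6648
caddy 0.51 [165.7, 203.0] 1347
lid 0.62 [298.2, 191.2] 2063
lid 0.36 [163.7, 201.7] 1350
stick 0.62 [267.3, 167.3] 205
wrist [ 0.2415 -0.4708  0.3742] [[0.3288678255868182, -0.9071382341913772, -0.2625760411041819], [-0.9443759122288311, -0.31598838572937477, -0.09113438695741535], [-0.000299492501056993, 0.27794165602207016, -0.9605979107576428]] [[311.5504106159689, 0.0, 253.4626277628043], [0.0, 311.5504106159689, 187.53463064445128], [0.0, 0.0, 1.0]] dict_keys(['frame', 'intrinsics', 'hand_eye', 'shot', '_R', '_t'])
```

View pics/a.png

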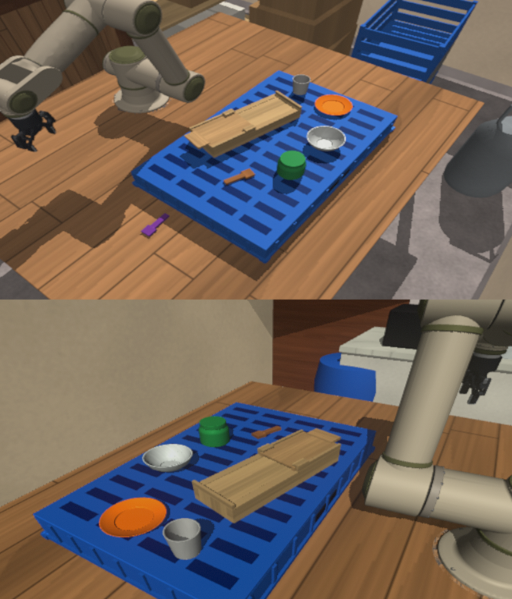

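The scene view shows the caddy with its tongue end at about (195,140) in the half-height picture. The wooden stick is at full-size pixel (242,227) on the crate, and the purple look-alike is on the table at (157,289). Next I fit the poses to the masks.

```bash
cat > fit.py <<'E'
from h import *
from scipy.optimize import minimize
def box(x0,x1,y0,y1,z0,z1): return np.array([[x,y,z] for x in(x0,x1) for y in(y0,y1) for z in(z0,z1)])/1000
LID=[box(-88.5,88.5,-58,58,0,13),box(-125.5,-85,-42,42,7,17)]
CAD=[box(0,375,-68,68,0,54),box(375,383,-68,68,0,68),box(0,175,60,68,0,72),box(0,175,-68,-60,0,72),box(135,175,48,68,72,78),box(135,175,-68,-48,72,78)]
STK=[box(-50,17,-9,9,0,12),box(17,50,-17,17,0,12)]
def lidat(d): return [b+np.array([.089+d,0,.055]) for b in LID]
def place(bs,q,z):
    c,s=np.cos(q[2]),np.sin(q[2]);Rz=np.array([[c,-s,0],[s,c,0],[0,0,1]])
    return [b@Rz.T+[q[0],q[1],z] for b in bs]
def render(p,bs,k=4):
    m=np.zeros((384*k,512*k),np.uint8)
    for b in bs: cv2.fillConvexPoly(m,cv2.convexHull(np.round((proj(p,b)+.5)*k).astype(np.int32)),1)
    return cv2.resize(m.astype(np.float32),(512,384),interpolation=cv2.INTER_AREA)
def cost(q,obs,z):
    c=0
    for p,m,bs in obs:
        r=render(p,place(bs,q,z)); c+=1-np.minimum(r,m).sum()/np.maximum(r,m).sum()
    return c/len(obs)
def fit(obs,z,q0):
    best=None
    for y in q0[2]:
        s=minimize(cost,[q0[0],q0[1],y],args=(obs,z),method='Nelder-Mead',options=dict(initial_simplex=np.array([[q0[0],q0[1],y]]+[[q0[0]+.03*(i==0),q0[1]+.03*(i==1),y+.15*(i==2)] for i in range(3)]),xatol=1e-4,fatol=1e-4))
        if best is None or s.fun<best.fun: best=s
    return best
E
python3 - <<'E'
from fit import *
P={n:cam(n) for n in('scene','side')}
obs=[]
for n,p in P.items():
    c=silhouettes('caddy',p)[0]; l=silhouettes('lid',p)[0]
    print(n,'lid on',ray(p,l['point'],.165), (c['pixels']&l['pixels']).sum())
    obs+=[(p,(c['pixels']|l['pixels']).astype(np.float32),CAD+lidat(0)),(p,l['pixels'].astype(np.float32),lidat(0))]
# rough start
p=P['scene'];c0=ray(p,[200,180],.16);c1=ray(p,[295,130],.16);print(c0,c1)
yaw=np.arctan2(*(c1-c0)[1::-1]);q0=[c0[0],c0[1],[yaw-.3,yaw,yaw+.3]]
for o in (obs,obs[:2],obs[2:]):
    s=fit(o,.1,q0);print('caddy',s.x,np.degrees(s.x[2]),s.fun,[round(cost(s.x,[a],.1),3) for a in o])
    q0=[s.x[0],s.x[1],[s.x[2]]]
    if o is obs: np.save('cad.npy',s.x)
so=[]
for n,p in P.items():
    for d in silhouettes('stick',p):
        if d['pixels'].sum()<1000:
            X=ray(p,d['point'],.106);print(n,'stick',d['confidence'],X,p['frame'][d['pixels']].mean(0))
            if X[2]>0 and (abs(d['point'][1]-226.9)<3 or n=='side'): so.append((p,d['pixels'].astype(np.float32),STK));S=X
s=fit(so,.1,[S[0],S[1],list(np.arange(8)*np.pi/4)]);print('stick',s.x,np.degrees(s.x[2]),s.fun,len(so));np.save('stk.npy',s.x)
for t in('cup','bowl','container','plate'):
    d=silhouettes(t,P['scene'])[0];print(t,d['confidence'],ray(P['scene'],d['point'],.14))
q=np.load('cad.npy')
im=[]
for n,p in P.items():
    f=p['frame'].copy()
    for b in place(CAD+lidat(0),q,.1)+place(STK,s.x,.1): cv2.polylines(f,[cv2.convexHull(np.round(proj(p,b)).astype(np.int32))],True,(0,0,255),1)
    o=proj(p,place([np.array([[.15,-.05,.05]])],q,.1)[0])[0].astype(int)
    a,b=np.clip(o[1]-90,0,204),np.clip(o[0]-130,0,252)
    im.append(cv2.resize(f[a:a+180,b:b+260],None,fx=3,fy=3)[:300*2] if 0 else cv2.resize(f[a:a+180,b:b+260],(430,298)))
cv2.imwrite('pics/b.png',np.vstack(im))
E
```

```text
scene lid on [ 0.5051 -0.0923  0.165 ] 5
side lid on [ 0.5085 -0.0673  0.165 ] 26
[ 0.4883 -0.1601  0.16  ] [0.6027 0.2225 0.16  ]
caddy [ 0.4834 -0.1527  1.324 ] 75.85723258593292 0.0976017415523529 [np.float32(0.039), np.float32(0.153), np.float32(0.023), np.float32(0.176)]
caddy [ 0.4838 -0.1497  1.3274] 76.05247267756081 0.08388999104499817 [np.float32(0.027), np.float32(0.14)]
caddy [ 0.4836 -0.1552  1.3194] 75.5945901646088 0.09337282180786133 [np.float32(0.026), np.float32(0.161)]
scene stick 0.78 [ 0.6776 -0.1846  0.106 ] [ 77.9754  96.9859 137.7183]
scene stick 0.75 [ 0.6125 -0.5076  0.106 ] [126.8612  57.21   108.6263]
side stick 0.61 [ 0.6716 -0.1947  0.106 ] [ 54.2319  74.1208 111.0193]
stick [ 0.6765 -0.1954  1.2148] 69.6015418674835 0.15985220670700073 2
cup 0.7 [0.5186 0.3777 0.14  ]
bowl 0.75 [0.7937 0.1357 0.14  ]
container 0.68 [ 0.7798 -0.0731  0.14  ]
plate 0.95 [0.7002 0.3217 0.14  ]
```

View pics/b.png

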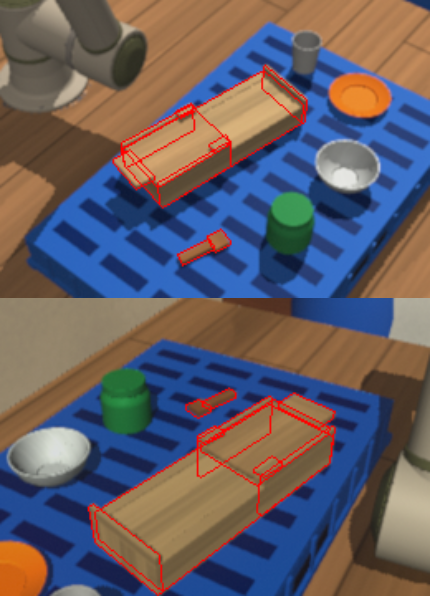

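Picture 2: the overlays match the caddy, the closed lid and the stick, whose paddle end points away to the upper right (toward +y). The two views agree to about 3 mm along the caddy. I now plan the approach before the tongue.

```bash
cat >> fit.py <<'E'
q=np.load('cad.npy')
def cw(x,y,z): # caddy mm -> world
    return place([np.array([[x,y,z]])/1000],q,.1)[0][0]
def wc(X): # world->caddy mm
    c,s=np.cos(q[2]),np.sin(q[2]);d=np.array(X)-[q[0],q[1],.1];return 1000*np.array([c*d[0]+s*d[1],-s*d[0]+c*d[1],d[2]])
def go(X,jaw=None):
    "delta in tool axes mm and spin for TCP target X, jaw axis yaw (rad)"
    s=readout.sense();Rm=M(s['orientation']);d=Rm.T@(np.array(X)-s['eef_pos'])*1000
    o=[]
    if jaw is not None:
        for k in(0,np.pi):
            t=np.array([np.cos(jaw+k),np.sin(jaw+k),0]);l=Rm.T@t;o.append(np.arctan2(-l[1],l[2]))
    print('delta',d.round(1),'spin',np.round(o,3))
def st():
    s=readout.sense();c=wc(s['eef_pos']);Rm=M(s['orientation'])
    print('t',round(s['clock'],2),'tcp caddy',c.round(1),'jaw yaw rel',np.round(np.degrees(np.arctan2(Rm[1,2],Rm[0,2])-q[2]),2),'tilt',Rm[:,0].round(4),'F',s['ft_force'].round(1),'gap',s['finger_gap'],'q6',s['qpos'][5].round(1))
E
python3 - <<'E'
from fit import *
s=readout.sense();print(M(s['orientation']));p=viewer.camera('wrist');print(p['hand_eye'])
st();go(cw(-95,0,125),q[2]+np.pi/2)
E
```

```text
[[ 0.      0.9442  0.3295]
 [ 0.      0.3295 -0.9442]
 [-1.      0.     -0.    ]]
[[ 0.0001 -0.278   0.9606 -0.1179]
 [-0.0007 -0.9606 -0.278   0.0729]
 [ 1.     -0.0006 -0.0003 -0.0009]
 [ 0.      0.      0.      1.    ]]
t 1.25 tcp caddy [-408.5  217.2  156.3] jaw yaw rel -146.62 tilt [-0. -0. -1.] F [ 0.6  1.  -0.1] gap 0.08531707708600976 q6 -12.8
delta [  31.3  353.9 -142.2] spin [ 2.153 -0.988]
```

Call:
{"api": "carry_out", "payload": {
  "steps": [
    {"hand": 0, "delta_pos": [31, 354, -142], "spin": -0.988},
    {"hand": 0, "delta_pos": [31, 354, -142], "spin": -0.988},
    {"hand": 0, "delta_pos": [31, 354, -142], "spin": -0.988},
    {"hand": 0, "delta_pos": [31, 354, -142], "spin": -0.988},
    {"hand": 0, "delta_pos": [31, 354, -142], "spin": -0.988},
    {"hand": 0, "delta_pos": [31, 354, -142], "spin": -0.988},
    {"hand": 0, "delta_pos": [31, 354, -142], "spin": -0.988},
    {"hand": 0, "delta_pos": [31, 354, -142], "spin": -0.988},
    {"hand": 0, "delta_pos": [31, 354, -142], "spin": -0.988},
    {"hand": 0, "delta_pos": [31, 354, -142], "spin": -0.988},
    {"hand": 0, "delta_pos": [31, 354, -142], "spin": -0.988},
    {"hand": 0, "delta_pos": [31, 354, -142], "spin": -0.988},
    {"hand": 0, "delta_pos": [31, 354, -142], "spin": -0.988}
  ]
}}

```text
clock: 2.33
eef_pos: [0.4596, -0.246, 0.2254]
orientation: [-101.0, 90.0, -115.3]
ft_force: [0.1, 0.3, 0.5]
finger_gap: 0.0426
```

```bash
python3 - <<'E'
from fit import *
st();p=cam('wrist');f=p['frame'].copy()
for d in silhouettes('lid',p)[:1]:
    print(d['confidence'],d['point'],d['pixels'].sum()); c,_=cv2.findContours(d['pixels'].astype(np.uint8),0,2);cv2.drawContours(f,c,-1,(0,255,0),1)
for b in place(lidat(0),q,.1): 
    for i in range(8):
        for j in range(i): 
            if bin(i^j).count('1')==1: a=proj(p,b[[i,j]]).round().astype(int);cv2.line(f,tuple(map(int,a[0])),tuple(map(int,a[1])),(0,0,255),1)
cv2.imwrite('pics/c.png',f)
E
```

```text
t 2.33 tcp caddy [-96.4   0.3 125.4] jaw yaw rel -90.1 tilt [-0.0002 -0.0003 -1.    ] F [0.1 0.3 0.5] gap 0.04259468274590961 q6 -26.8
0.74 [245.9, 46.2] 22140
```

View pics/c.png

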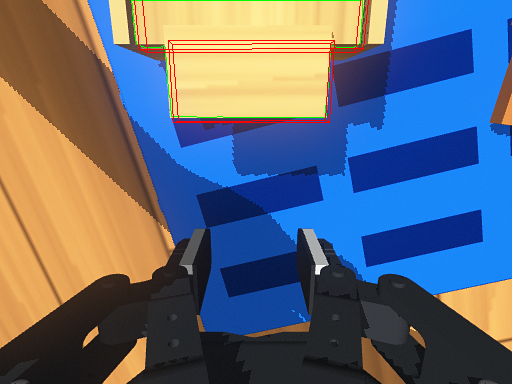

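Picture 3: the tongue's end face lies at about row 117–121, columns 168–330, within 1–2 mm of the model. The half-open jaws are square to it, so I go down and bring the finger sides up to the end face.

Call:
{"api": "carry_out", "payload": {
  "steps": [
    {"hand": 0, "delta_pos": [30, 20, 0], "spin": 0},
    {"hand": 0, "delta_pos": [46, 38, 0], "spin": 0},
    {"hand": 0, "delta_pos": [46, 43, 0], "spin": 0},
    {"hand": 0, "delta_pos": [46, 45, 0], "spin": 0},
    {"hand": 0, "delta_pos": [46, 46, 0], "spin": 0},
    {"hand": 0, "delta_pos": [46, 47, 0], "spin": 0},
    {"hand": 0, "delta_pos": [46, 48, 0], "spin": 0},
    {"hand": 0, "delta_pos": [46, 49, 0], "spin": 0},
    {"hand": 0, "delta_pos": [46, 50, 0], "spin": 0},
    {"hand": 0, "delta_pos": [46, 50, 0], "spin": 0}
  ]
}}

```text
clock: 3.27
eef_pos: [0.4728, -0.1969, 0.1797]
orientation: [-38.0, 89.9, -52.2]
ft_force: [0.0, -2.2, 1.0]
finger_gap: 0.0428
```

```bash
python3 - <<'E'
from fit import *
st()
E
```

```text
t 3.27 tcp caddy [-45.5  -0.5  79.7] jaw yaw rel -90.02 tilt [ 0.0008 -0.001  -1.    ] F [ 0.  -2.2  1. ] gap 0.04277261251288349 q6 -21.5
```

Call:
{"api": "carry_out", "payload": {
  "steps": [
    {"hand": 0, "delta_pos": [0, 1, 0], "spin": 0},
    {"hand": 0, "delta_pos": [0, 2, 0], "spin": 0},
    {"hand": 0, "delta_pos": [0, 2, 0], "spin": 0}
  ]
}}

```text
clock: 3.52
eef_pos: [0.473, -0.1959, 0.1796]
orientation: [-78.0, 89.8, -92.2]
ft_force: [-3.0, -8.9, 1.8]
finger_gap: 0.0431
```

Call:
{"api": "carry_out", "payload": {
  "steps": [
    {"hand": 0, "delta_pos": [0, 1, 0], "spin": 0},
    {"hand": 0, "delta_pos": [-1, 1.5, 0], "spin": 0},
    {"hand": 0, "delta_pos": [-2, 1.5, 0], "spin": 0},
    {"hand": 0, "delta_pos": [-3, 1.5, 0], "spin": 0},
    {"hand": 0, "delta_pos": [-4, 1.5, 0], "spin": 0}
  ]
}}

```text
clock: 3.93
eef_pos: [0.4729, -0.1956, 0.1826]
orientation: [-93.9, 89.7, -108.1]
ft_force: [-2.0, -16.3, -8.4]
finger_gap: 0.0425
```

```bash
python3 - <<'E'
from fit import *
st();p=cam('wrist');f=p['frame']
m=silhouettes('lid',p)[0]['pixels'];r=np.where(m[:,230:280].any(1))[0];print('lid rows',r.min(),r.max())
cv2.imwrite('pics/d.png',f)
E
```

```text
t 3.93 tcp caddy [-44.2  -0.3  82.6] jaw yaw rel -90.04 tilt [-0.0015 -0.0047 -1.    ] F [ -2.  -16.3  -8.4] gap 0.042521320200458394 q6 -21.2
lid rows 0 238
```

Call:
{"api": "carry_out", "payload": {
  "steps": [
    {"hand": 0, "delta_pos": [-1, 0, 0], "spin": 0},
    {"hand": 0, "delta_pos": [-2, 0, 0], "spin": 0},
    {"hand": 0, "delta_pos": [-3, 0, 0], "spin": 0},
    {"hand": 0, "delta_pos": [-4, 0, 0], "spin": 0},
    {"hand": 0, "delta_pos": [-5, 0, 0], "spin": 0}
  ]
}}

```text
clock: 4.45
eef_pos: [0.4734, -0.193, 0.1881]
orientation: [137.6, 89.9, 123.4]
ft_force: [-0.8, -0.7, -1.4]
finger_gap: 0.0429
```

```bash
python3 - <<'E'
from fit import *
st();p=cam('scene');f=p['frame'];w=cam('wrist')['frame']
o=proj(p,[cw(20,-40,50)])[0].astype(int);c=f[o[1]-32:o[1]+32,o[0]-50:o[0]+50]
cv2.imwrite('pics/e.png',np.vstack([cv2.resize(c,(500,320),interpolation=cv2.INTER_CUBIC),cv2.resize(w,(500,375))[:275]]))
E
```

```text
t 4.45 tcp caddy [-41.6  -0.1  88.1] jaw yaw rel -90.03 tilt [-0.0005  0.0008 -1.    ] F [-0.8 -0.7 -1.4] gap 0.04294362746108739 q6 -21.2
```

View pics/e.png

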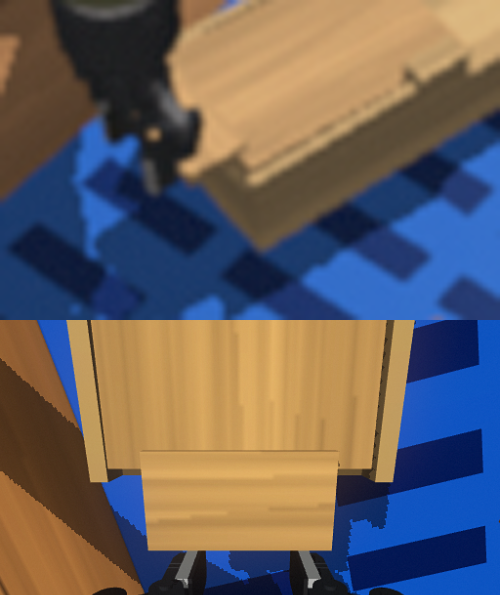

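Picture 4: the finger sides are on the tongue's end face. The force dropped to about 1 N as the tool moved on 2.6 mm, so the cleat has climbed the lip. I push on.

Call:
{"api": "carry_out", "payload": {
  "steps": [
    {"hand": 0, "delta_pos": [0, 2, 0], "spin": 0},
    {"hand": 0, "delta_pos": [0, 4, 0], "spin": 0},
    {"hand": 0, "delta_pos": [0, 6, 0], "spin": 0},
    {"hand": 0, "delta_pos": [0, 8, 0], "spin": 0},
    {"hand": 0, "delta_pos": [0, 10, 0], "spin": 0},
    {"hand": 0, "delta_pos": [0, 12, 0], "spin": 0}
  ]
}}

```text
clock: 5.05
eef_pos: [0.4765, -0.1811, 0.1882]
orientation: [140.7, 90.0, 126.6]
ft_force: [-0.8, -2.2, 0.7]
finger_gap: 0.0427
```

```bash
python3 - <<'E'
from fit import *
st();w=cam('wrist')['frame'];cv2.imwrite('pics/g.png',w)
E
```

```text
t 5.05 tcp caddy [-29.3  -0.2  88.2] jaw yaw rel -90.0 tilt [-0.0001  0.0001 -1.    ] F [-0.8 -2.2  0.7] gap 0.04270103270619014 q6 -19.9
```

Call:
{"api": "carry_out", "payload": {
  "steps": [
    {"hand": 0, "delta_pos": [0, 2.5, 0], "spin": 0},
    {"hand": 0, "delta_pos": [0, 5, 0], "spin": 0},
    {"hand": 0, "delta_pos": [0, 7.5, 0], "spin": 0},
    {"hand": 0, "delta_pos": [0, 10, 0], "spin": 0},
    {"hand": 0, "delta_pos": [0, 12, 0], "spin": 0},
    {"hand": 0, "delta_pos": [2, 12, 0], "spin": 0},
    {"hand": 0, "delta_pos": [4, 12, 0], "spin": 0}
  ]
}}

```text
clock: 5.68
eef_pos: [0.4795, -0.1697, 0.1842]
orientation: [21.5, 90.0, 7.4]
ft_force: [-0.4, -0.7, 0.4]
finger_gap: 0.0429
```

```bash
python3 - <<'E'
from fit import *
st();p=cam('side');f=p['frame'];w=cam('wrist')['frame']
o=proj(p,[cw(60,0,60)])[0].astype(int);c=f[o[1]-60:o[1]+60,o[0]-90:o[0]+90]
cv2.imwrite('pics/f.png',np.vstack([cv2.resize(c,(480,320),interpolation=cv2.INTER_CUBIC),cv2.resize(w,(480,360))[:275]]))
E
```

```text
t 5.68 tcp caddy [-17.5  -0.3  84.2] jaw yaw rel -90.0 tilt [ 0.0003  0.     -1.    ] F [-0.4 -0.7  0.4] gap 0.04292448377458862 q6 -18.6
```

View pics/f.png

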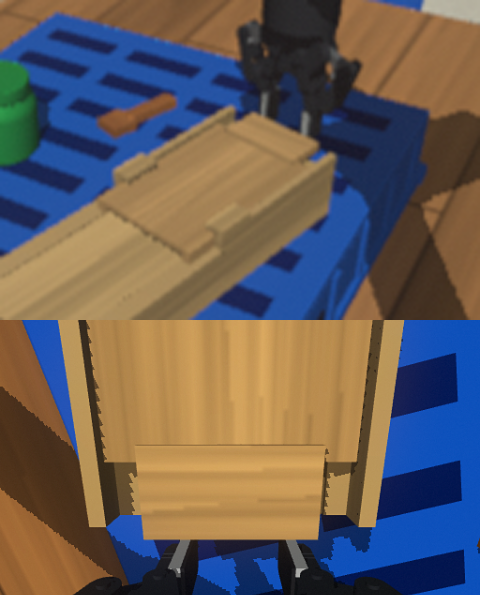

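Picture 5: the lid has moved about 28 mm. Its cleat is past the lip and it sits flat on the rails, running straight. I push it along the deck.

Call:
{"api": "carry_out", "payload": {
  "steps": [
    {"hand": 0, "delta_pos": [0, 4, 0], "spin": 0},
    {"hand": 0, "delta_pos": [0, 10, 0], "spin": 0},
    {"hand": 0, "delta_pos": [0, 16, 0], "spin": 0},
    {"hand": 0, "delta_pos": [0, 22, 0], "spin": 0},
    {"hand": 0, "delta_pos": [0, 28, 0], "spin": 0},
    {"hand": 0, "delta_pos": [0, 34, 0], "spin": 0},
    {"hand": 0, "delta_pos": [0, 40, 0], "spin": 0},
    {"hand": 0, "delta_pos": [0, 46, 0], "spin": 0},
    {"hand": 0, "delta_pos": [0, 52, 0], "spin": 0},
    {"hand": 0, "delta_pos": [0, 58, 0], "spin": 0},
    {"hand": 0, "delta_pos": [0, 64, 0], "spin": 0},
    {"hand": 0, "delta_pos": [0, 70, 0], "spin": 0},
    {"hand": 0, "delta_pos": [0, 75, 0], "spin": 0},
    {"hand": 0, "delta_pos": [0, 79, 0], "spin": 0},
    {"hand": 0, "delta_pos": [0, 80, 0], "spin": 0}
  ]
}}

```text
clock: 7.03
eef_pos: [0.4991, -0.0916, 0.1843]
orientation: [102.7, 90.0, 88.5]
ft_force: [-0.2, -1.5, -0.5]
finger_gap: 0.0428
```

```bash
python3 - <<'E'
from fit import *
st();w=cam('wrist')
m=silhouettes('lid',w)[0]['pixels'];r=np.where(m[:,235:275].any(1))[0];print(r.min(),r.max());print(wc(ray(w,[255,r.max()],.172)))
cv2.imwrite('pics/h.png',w['frame'])
E
```

```text
t 7.03 tcp caddy [63.  -0.3 84.3] jaw yaw rel -89.98 tilt [ 0.  0. -1.] F [-0.2 -1.5 -0.5] gap 0.04278031832031193 q6 -9.5
0 235
[75.4435 -2.2483 72.    ]
```

Call:
{"api": "carry_out", "payload": {
  "steps": [
    {"hand": 0, "delta_pos": [0, 4, 0], "spin": 0},
    {"hand": 0, "delta_pos": [0, 10, 0], "spin": 0},
    {"hand": 0, "delta_pos": [0, 16, 0], "spin": 0},
    {"hand": 0, "delta_pos": [0, 22, 0], "spin": 0},
    {"hand": 0, "delta_pos": [0, 28, 0], "spin": 0},
    {"hand": 0, "delta_pos": [0, 34, 0], "spin": 0},
    {"hand": 0, "delta_pos": [0, 40, 0], "spin": 0},
    {"hand": 0, "delta_pos": [0, 46, 0], "spin": 0},
    {"hand": 0, "delta_pos": [0, 52, 0], "spin": 0},
    {"hand": 0, "delta_pos": [0, 57, 0], "spin": 0},
    {"hand": 0, "delta_pos": [0, 62, 0], "spin": 0},
    {"hand": 0, "delta_pos": [0, 66, 0], "spin": 0},
    {"hand": 0, "delta_pos": [0, 70, 0], "spin": 0},
    {"hand": 0, "delta_pos": [0, 73, 0], "spin": 0},
    {"hand": 0, "delta_pos": [0, 75, 0], "spin": 0},
    {"hand": 0, "delta_pos": [0, 76, 0], "spin": 0},
    {"hand": 0, "delta_pos": [0, 76, 0], "spin": 0}
  ]
}}

```text
clock: 8.55
eef_pos: [0.5176, -0.0184, 0.1843]
orientation: [83.4, 90.0, 69.2]
ft_force: [0.3, 0.7, 0.4]
finger_gap: 0.0428
```

```bash
python3 - <<'E'
from fit import *
st();p=cam('side');f=p['frame'];w=cam('wrist')
m=silhouettes('lid',w)[0]['pixels'];r=np.where(m[:,235:275].any(1))[0];print(r.min(),r.max());print(wc(ray(w,[255,r.max()],.170)))
o=proj(p,[cw(220,0,60)])[0].astype(int);c=f[max(0,o[1]-80):o[1]+80,max(0,o[0]-120):o[0]+120]
cv2.imwrite('pics/i.png',np.vstack([cv2.resize(c,(480,320),interpolation=cv2.INTER_CUBIC),cv2.resize(w['frame'],(480,360))[:275]]))
E
```

```text
t 8.55 tcp caddy [138.5  -0.3  84.3] jaw yaw rel -90.0 tilt [ 0.0001  0.0001 -1.    ] F [0.3 0.7 0.4] gap 0.04276966059403574 q6 -0.9
0 233
[150.9679  -2.2917  70.    ]
```

View pics/i.png

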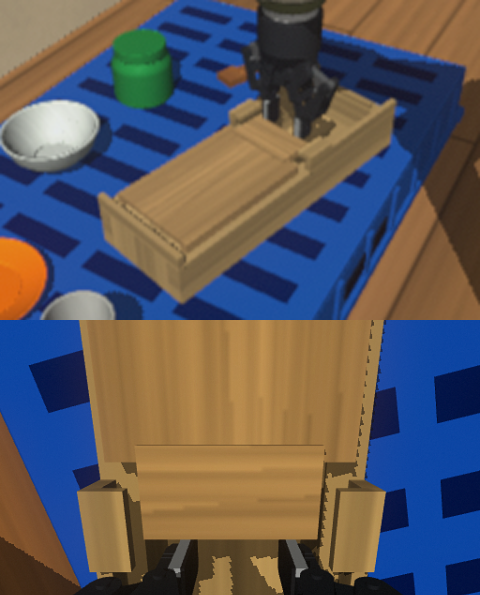

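Picture 6: the lid lies flat on the deck with its board beyond the keeper strips, moved about 187 mm. Now I back off, rise and go over to the stick.

```bash
python3 - <<'E'
from fit import *
k=np.load('stk.npy');X=place([np.array([[-.02,0,.1]])],k,.1)[0][0];print(X,np.hypot(*X[:2]));go(X,k[2]-np.pi/2)
E
```

```text
[ 0.6696 -0.2142  0.2   ] 0.7029901267902584
delta [ -15.7 -152.4  195.3] spin [ 0.109 -3.033]
```

Call:
{"api": "carry_out", "payload": {
  "steps": [
    {"hand": 0, "delta_pos": [0, -6, 0], "spin": 0},
    {"hand": 0, "delta_pos": [-5, -25, 0], "spin": 0},
    {"hand": 0, "delta_pos": [-40, -30, 0], "spin": 0},
    {"hand": 0, "delta_pos": [-75, -40, 0], "spin": 0},
    {"hand": -0.2, "delta_pos": [-80, -60, 30], "spin": 0.05},
    {"hand": -0.2, "delta_pos": [-80, -80, 65], "spin": 0.109},
    {"hand": -0.2, "delta_pos": [-80, -100, 100], "spin": 0.109},
    {"hand": -0.2, "delta_pos": [-80, -120, 135], "spin": 0.109},
    {"hand": -0.2, "delta_pos": [-70, -140, 165], "spin": 0.109},
    {"hand": -0.2, "delta_pos": [-40, -152, 190], "spin": 0.109},
    {"hand": -0.2, "delta_pos": [-16, -152, 195], "spin": 0.109},
    {"hand": -0.2, "delta_pos": [-16, -152, 195], "spin": 0.109},
    {"hand": -0.2, "delta_pos": [-16, -152, 195], "spin": 0.109}
  ]
}}

```text
clock: 9.78
eef_pos: [0.6688, -0.2137, 0.1994]
orientation: [172.0, 89.8, 151.6]
ft_force: [-0.1, 0.5, 1.2]
finger_gap: 0.0512
```

```bash
python3 - <<'E'
from fit import *
st();p=cam('wrist');f=p['frame'].copy();o=[]
for d in silhouettes('stick',p):
    print(d['confidence'],d['point'],d['pixels'].sum(),ray(p,d['point'],.112),p['frame'][d['pixels']].mean(0)); o.append((p,d['pixels'].astype(np.float32),STK))
X=ray(p,silhouettes('stick',p)[0]['point'],.106)
k0=np.load('stk.npy');s=fit(o[:1],.1,[X[0],X[1],[k0[2],k0[2]+np.pi]]);print('stick',s.x,np.degrees(s.x[2]),s.fun,'before',k0)
np.save('stk2.npy',s.x)
for b in place(STK,s.x,.1): cv2.polylines(f,[cv2.convexHull(np.round(proj(p,b)).astype(np.int32))],True,(0,0,255),1)
cv2.imwrite('pics/j.png',f)
c=p['_t'];print('wrist cam',c)
k=s.x;X=place([np.array([[.003,0,.027]])],k,.1)[0][0];print(X);go(X,k[2]-np.pi/2)
E
```

```text
t 9.78 tcp caddy [ -13.9 -194.7   99.4] jaw yaw rel -96.27 tilt [-0.0025  0.0013 -1.    ] F [-0.1  0.5  1.2] gap 0.05120735366901615 q6 -6.8
0.65 [253.0, 147.5] 5041 [ 0.6837 -0.1756  0.112 ] [ 88.5993 142.2089 224.4039]
stick [ 0.6756 -0.1946  1.2013] 68.83081328425976 0.0292091965675354 before [ 0.6765 -0.1954  1.2148]
wrist cam [ 0.6955 -0.146   0.3174]
[ 0.6767 -0.1918  0.127 ]
delta [76.3 22.7 -1.2] spin [ 0.014 -3.128]
```

View pics/j.png

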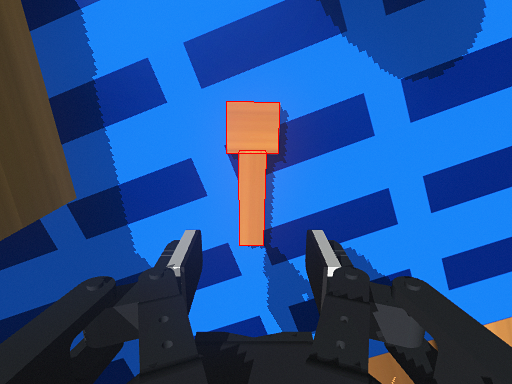

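Picture 7: the wooden stick lies between the jaws, with the paddle at (253,127) and the handle end at (252,245). The model fits it closely, so I go down and grip.

Call:
{"api": "carry_out", "payload": {
  "steps": [
    {"hand": -0.2, "delta_pos": [25, 21, -1], "spin": 0.014},
    {"hand": -0.2, "delta_pos": [50, 21, -1], "spin": 0.014},
    {"hand": -0.2, "delta_pos": [65, 21, -1], "spin": 0.014},
    {"hand": -0.2, "delta_pos": [73, 21, -1], "spin": 0.014},
    {"hand": -0.2, "delta_pos": [73, 21, -1], "spin": 0.014},
    {"hand": 0.9, "delta_pos": [73, 21, -1], "spin": 0.014},
    {"hand": 0.9, "delta_pos": [73, 21, -1], "spin": 0.014},
    {"hand": 0.9, "delta_pos": [73, 21, -1], "spin": 0.014},
    {"hand": 0.9, "delta_pos": [73, 21, -1], "spin": 0.014},
    {"hand": 0.9, "delta_pos": [73, 21, -1], "spin": 0.014},
    {"hand": 0.9, "delta_pos": [73, 21, -1], "spin": 0.014},
    {"hand": 0.9, "delta_pos": [73, 21, -1], "spin": 0.014}
  ],
  "newtons": 40
}}

```text
clock: 10.93
eef_pos: [0.6764, -0.194, 0.1294]
orientation: [-5.5, 89.8, -26.7]
ft_force: [-0.8, -0.2, 6.5]
finger_gap: 0.0168
```

Call:
{"api": "carry_out", "payload": {
  "steps": [
    {"hand": 0.9, "delta_pos": [-5, 0, 0], "spin": 0},
    {"hand": 0.9, "delta_pos": [-20, 0, 0], "spin": 0},
    {"hand": 0.9, "delta_pos": [-50, 0, 0], "spin": 0},
    {"hand": 0.9, "delta_pos": [-85, 0, 0], "spin": 0},
    {"hand": 0.9, "delta_pos": [-115, 0, 0], "spin": 0},
    {"hand": 0.9, "delta_pos": [-120, 0, 0], "spin": 0},
    {"hand": 0.9, "delta_pos": [-120, 0, 0], "spin": 0}
  ]
}}

```text
clock: 11.52
eef_pos: [0.6763, -0.1938, 0.2503]
orientation: [-4.1, 89.7, -25.3]
ft_force: [0.3, 0.1, -0.7]
finger_gap: 0.0166
```

```bash
python3 - <<'E'
from fit import *
s=readout.sense();st();p=cam('wrist');f=p['frame'].copy()
d=silhouettes('stick',p)[0];print(d['confidence'],d['point'],d['pixels'].sum())
k=np.load('stk2.npy')
for h in (24,27,30):
    z=s['eef_pos'][2]-h/1000; r=fit([(p,d['pixels'].astype(np.float32),STK)],z,[k[0],k[1],[k[2]]]);print(h,r.x,r.fun,'vs tcp',r.x[:2]-s['eef_pos'][:2],np.degrees(r.x[2]-k[2]))
cv2.imwrite('pics/k.png',f)
# target: stick centre at caddy (75,0), parallel to caddy, TCP z 90+..
X=cw(78,0,150);print(X);go(X,q[2]-np.pi/2)
E
```

```text
t 11.52 tcp caddy [   7.2 -197.1  150.3] jaw yaw rel -97.06 tilt [ 0.0046 -0.0022 -1.    ] F [ 0.3  0.1 -0.7] gap 0.01662135344601247 q6 -4.3
0.86 [251.6, 210.5] 9527
24 [ 0.6772 -0.1938  1.2017] 0.10635066032409668 vs tcp [ 0.0009 -0.    ] 0.02060480877816898
27 [ 0.6772 -0.1944  1.2022] 0.07278192043304443 vs tcp [ 0.0009 -0.0005] 0.049767460747712315
30 [ 0.6769 -0.195   1.2004] 0.051691293716430664 vs tcp [ 0.0006 -0.0012] -0.0553886622689925
[ 0.5025 -0.077   0.25  ]
delta [  -3.5   46.  -203.4] spin [-0.123  3.018]
```

View pics/k.png

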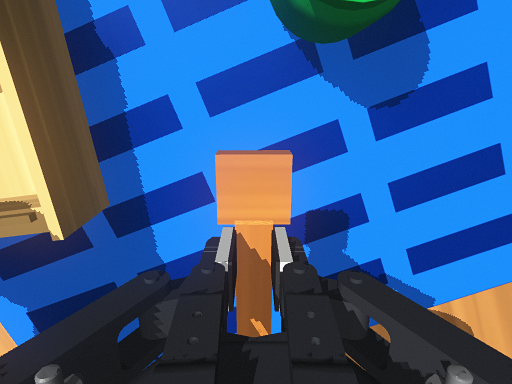

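Picture 8: the stick is held level and straight by its handle. I carry it over the compartment.

Call:
{"api": "carry_out", "payload": {
  "steps": [
    {"hand": 0.9, "delta_pos": [-8, 7, -30], "spin": -0.02},
    {"hand": 0.9, "delta_pos": [-8, 15, -65], "spin": -0.05},
    {"hand": 0.9, "delta_pos": [-8, 23, -100], "spin": -0.08},
    {"hand": 0.9, "delta_pos": [-8, 31, -135], "spin": -0.123},
    {"hand": 0.9, "delta_pos": [-8, 39, -170], "spin": -0.123},
    {"hand": 0.9, "delta_pos": [-4, 44, -195], "spin": -0.123},
    {"hand": 0.9, "delta_pos": [-4, 46, -203], "spin": -0.123},
    {"hand": 0.9, "delta_pos": [-4, 46, -203], "spin": -0.123},
    {"hand": 0.9, "delta_pos": [-4, 46, -203], "spin": -0.123}
  ]
}}

```text
clock: 12.37
eef_pos: [0.5035, -0.0776, 0.2508]
orientation: [179.7, 90.0, 165.5]
ft_force: [0.5, 0.3, -0.8]
finger_gap: 0.0166
```

```bash
python3 - <<'E'
from fit import *
st();p=cam('wrist');f=p['frame'].copy()
for b in place(CAD[:0]+[box(20,170,-48,48,8,55)]+lidat(.187),q,.1): 
    for i in range(8):
        for j in range(i): 
            if bin(i^j).count('1')==1: a=proj(p,b[[i,j]]).round().astype(int);cv2.line(f,tuple(map(int,a[0])),tuple(map(int,a[1])),(0,0,255),1)
cv2.imwrite('pics/l.png',f)
E
```

```text
t 12.37 tcp caddy [ 77.7  -1.1 150.8] jaw yaw rel -90.01 tilt [-0.0006  0.0001 -1.    ] F [ 0.5  0.3 -0.8] gap 0.016625240626205656 q6 -7.8
```

View pics/l.png

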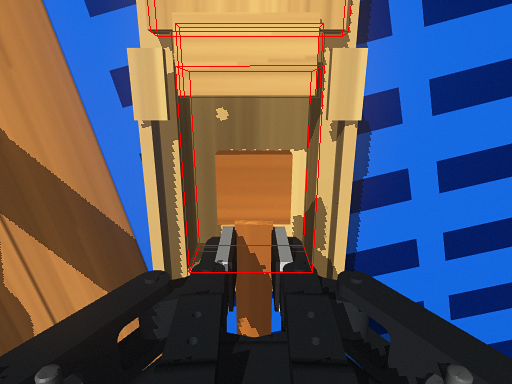

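Picture 9: the stick is centred over the open compartment, clear of the parked tongue. I lower it gently.

Call:
{"api": "carry_out", "payload": {
  "steps": [
    {"hand": 0.9, "delta_pos": [20, 4, 0], "spin": 0},
    {"hand": 0.9, "delta_pos": [45, 4, 0], "spin": 0},
    {"hand": 0.9, "delta_pos": [70, 4, 0], "spin": 0},
    {"hand": 0.9, "delta_pos": [90, 4, 0], "spin": 0},
    {"hand": 0.9, "delta_pos": [102, 4, 0], "spin": 0},
    {"hand": 0.9, "delta_pos": [107, 4, 0], "spin": 0},
    {"hand": 0.9, "delta_pos": [109, 4, 0], "spin": 0},
    {"hand": 0.9, "delta_pos": [110, 4, 0], "spin": 0},
    {"hand": 0.9, "delta_pos": [110, 4, 0], "spin": 0},
    {"hand": 0.9, "delta_pos": [110, 4, 0], "spin": 0}
  ]
}}

```text
clock: 13.25
eef_pos: [0.5046, -0.0737, 0.142]
orientation: [-8.0, 89.9, -22.1]
ft_force: [-0.5, 0.1, -1.2]
finger_gap: 0.0165
```

Call:
{"api": "carry_out", "payload": {
  "steps": [
    {"hand": 0.9, "delta_pos": [1, 0, 0], "spin": 0},
    {"hand": 0.9, "delta_pos": [2, 0, 0], "spin": 0},
    {"hand": 0.9, "delta_pos": [3, 0, 0], "spin": 0},
    {"hand": 0.9, "delta_pos": [4, 0, 0], "spin": 0},
    {"hand": 0.9, "delta_pos": [4, 0, 0], "spin": 0}
  ]
}}

```text
clock: 13.67
eef_pos: [0.5042, -0.0734, 0.1374]
orientation: [-8.6, 90.0, -22.8]
ft_force: [0.5, -0.1, 0.2]
finger_gap: 0.0164
```

Call:
{"api": "carry_out", "payload": {
  "steps": [
    {"hand": 0.9, "delta_pos": [0.7, 0, 0], "spin": 0},
    {"hand": 0.9, "delta_pos": [1.4, 0, 0], "spin": 0},
    {"hand": 0.9, "delta_pos": [1.4, 0, 0], "spin": 0}
  ]
}}

```text
clock: 13.92
eef_pos: [0.5042, -0.0734, 0.1373]
orientation: [-20.0, 90.0, -34.1]
ft_force: [-5.7, 1.5, 15.6]
finger_gap: 0.0165
```

The stick is on the floor: 15 N upward at the expected height. I ease off and release.

Call:
{"api": "carry_out", "payload": {
  "steps": [
    {"hand": 0.9, "delta_pos": [-1, 0, 0], "spin": 0},
    {"hand": 0.5, "delta_pos": [-1, 0, 0], "spin": 0},
    {"hand": 0.2, "delta_pos": [-1, 0, 0], "spin": 0},
    {"hand": 0.0, "delta_pos": [-1, 0, 0], "spin": 0},
    {"hand": 0.0, "delta_pos": [-1, 0, 0], "spin": 0},
    {"hand": 0.0, "delta_pos": [-1, 0, 0], "spin": 0},
    {"hand": 0.0, "delta_pos": [-10, 0, 0], "spin": 0},
    {"hand": 0.0, "delta_pos": [-35, 0, 0], "spin": 0},
    {"hand": 0.0, "delta_pos": [-70, 0, 0], "spin": 0},
    {"hand": 0.0, "delta_pos": [-105, 0, 0], "spin": 0},
    {"hand": 0.0, "delta_pos": [-140, -30, 0], "spin": 0},
    {"hand": 0.0, "delta_pos": [-150, -60, 0], "spin": 0},
    {"hand": 0.0, "delta_pos": [-150, -70, 0], "spin": 0},
    {"hand": 0.0, "delta_pos": [-150, -70, 0], "spin": 0}
  ]
}}

```text
clock: 15.08
eef_pos: [0.4866, -0.1431, 0.2867]
orientation: [-23.3, 89.9, -37.6]
ft_force: [-0.9, 0.2, -1.3]
finger_gap: 0.0424
```

```bash
python3 - <<'E'
from fit import *
st();p=cam('wrist');f=p['frame'].copy()
d=silhouettes('stick',p)[0];print(d['confidence'],d['point'])
r=fit([(p,d['pixels'].astype(np.float32),STK)],.108,[*cw(80,0,8)[:2],[q[2]]]);print('stick caddy',wc([r.x[0],r.x[1],.108]),np.degrees(r.x[2]-q[2]),r.fun)
sc=cam('scene')
sd=cam('side')
for v in (sc,sd):
    l=silhouettes('lid',v)[0];print('lid',l['confidence'],wc(ray(v,l['point'],.166)),[(round(float(cost(q,[(v,l['pixels'].astype(np.float32),lidat(x/1000))],.1)),3),x) for x in(180,185,190,195)])
for t in('cup','bowl','container','plate'):
    e=silhouettes(t,sc)[0];print(t,ray(sc,e['point'],.14))
cv2.imwrite('pics/m.png',np.vstack([cv2.resize(f,(400,300)),cv2.resize(sd['frame'],(400,300))]))
E
```

```text
t 15.08 tcp caddy [ 10.1  -0.8 186.7] jaw yaw rel -90.18 tilt [ 0.0013 -0.001  -1.    ] F [-0.9  0.2 -1.3] gap 0.042400658543120466 q6 -15.3
0.93 [253.0, 76.3]
stick caddy [80.6907 -2.1689  8.    ] 0.15155343480581818 0.026028096675872803
lid 0.61 [248.287  -3.313  66.   ] [(0.118, 180), (0.075, 185), (0.058, 190), (0.087, 195)]
lid 0.64 [282.9987  13.3749  66.    ] [(0.047, 180), (0.045, 185), (0.08, 190), (0.123, 195)]
cup [0.5383 0.371  0.14  ]
bowl [0.8008 0.1429 0.14  ]
container [ 0.778  -0.0677  0.14  ]
plate [0.6999 0.3314 0.14  ]
```

View pics/m.png

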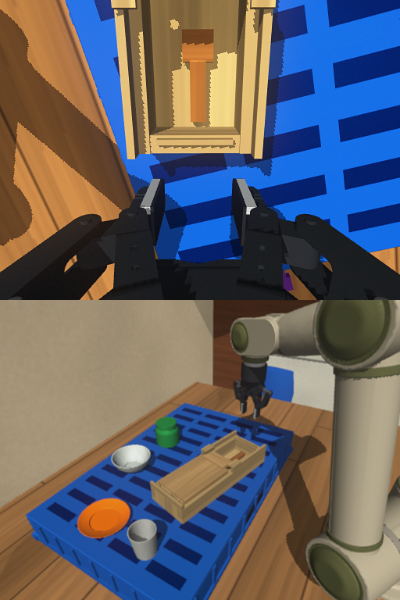

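Picture 10: the stick lies flat in the compartment, the lid is on the deck and the bystanders are standing. I hand the job in.

```bash
python3 -c "
from plant import close_job
print(close_job())"
```

```text
the job is handed in; nothing more can be done
None
```

I put the stick away in the caddy and handed the job in at about 15 s on the robot's clock, well under the 66 s limit.

- **Lid:** I pressed the finger sides against the tongue's end face and raised it by friction until the cleat climbed the lip. Then I pushed the lid along the grooves and out onto the rear deck. The side force peaked at about 16 N in the readings I took.
- **Stick:** I gripped the stick by its handle and lowered it until the compartment floor pushed back with about 15 N. Then I eased off, released it and drew the fingers clear.

**Last checks:**
- **Stick position:** it lies flat at caddy x ≈ 81 mm, y ≈ -2 mm, turned 0.2° from the caddy's axis. The ends are clear of the near wall and the parked tongue.
- **Lid position:** the two cameras put it about 183 and 189 mm along, against 187 mm from the tool's own position. All are within the 175–197 mm range. It looked flat and wholly out of the grooves.
- **Other things:** they look unmoved in the picture, and the arm never went near them. The detected points for the cup, bowl and plate differed from the first look by 10–21 mm. I took this for changed occlusion and detector noise and did not check further.

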